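# Load the reagent cooler for a plate run

### The arm

A 6-joint arm with a two-finger parallel gripper is mounted at the origin on a cart in front of the work surface, level with it; the furniture and walls round the work are solid. World frame = base frame: x ahead of the robot, y to its left, z up, the work surface at z = 0. Lengths are in m, angles in rad, forces in N, time in s.
With the tool pointing down it reaches from about 0.4 to 0.925 m from the base axis. Payload 12.5 kg.
Tool frame: the origin (TCP) lies at the centre of the arm's flange, where the gripper is bolted on; the fingertips stand 190 mm ahead of it and the grasp point (between the pads) lies 171 mm ahead of it; z points along the fingers, y is the line along which they close (so a half turn about z gives the same grasp; the last joint's range is limited). The gripper opens to 95 mm and grips with 3 to 60 N. Pads are 20 mm wide; open, the fingers measure 119 mm over their backs; the gripper's body (75 mm by 180 mm) begins 59 mm behind the grasp point.
Start: joints at [1.244, 0.491, 1.559, -0, 1.092, -0.106], TCP at [0.137, 0.61, 0.405] pointing down, gripper open.
Joint ranges: [-3.1, 3.1], [-0.84, 2.19], [0.05, 2.79], [-1.13, 4.28], [0.06, 2.93], [-2.69, 2.69]. Speed limits (rad/s): [2.22, 2.22, 2.79, 3.14, 3.14, 3.14].

### API

Orientations are given as a rotation vector (axis times angle).
In Python, from station import bot gives the robot as it stands. The module is installed in compiled form; this text tells all that it offers.
- The arm moves only by the shell command python3 -m handwheel 'ROWS' [FORCE]. ROWS is JSON, one flat list of numbers, 7 for each row, row after row: the opening, from -1 (shut) to 1 (fully open), then the shift along the tool's x, y, z scaled (see below), then the turn, a rotation vector about the tool's x, y, z scaled (see below). A call has 1 to 8 rows; each row shifts and turns the commanded pose from where the row before left it, along the tool's axes as they then stand; what a row does not reach is not made up. The controller multiplies each number of a shift by 15 cm and each number of a turn by 90 degrees. A row lasts 1/8 s, in which the tool goes at most 62.5 mm and 10.7 degrees, less where a joint would pass 70% of its speed; a pose out of reach is approached as far as the arm can. A call with a number of a shift or a turn outside -1 to 1 is refused whole. A call with a gripper value outside its range is refused whole. The fingers move at their own pace and stop on an object; FORCE is the grip in N (left out, the last holds). Time passes only in rows, so rows that do not move let the fingers close. It gives the time, the measured TCP pose, the force, the opening and the grip force at its end, in the units of the state.
- bot.state(): the state, without advancing time (a new reading comes with each control period).
- bot.capture(name): name is "side" or "top"; returns a dict with "image" (480x640x3 uint8, blue, green, red), "range_z" (480x640 float32, m along the optical axis (not along the pixel's ray), 0 where there is no reading), "fx", "fy", "cx", "cy" (pixels), "k1" (the pictures are not rectified: a ray, as slopes to the right and down, at radius r is drawn at 1 + k1 r^2 times it, then the intrinsics apply), "position" and "orientation" of the camera in the world. Camera axes: x right, y down, z forward; pixel columns grow to the right and rows downward; lengths in m; the calibration is good to about 2 mm. A picture is of the moment at which its call begins.
- bot.finish_job(): hands the job in; it is judged then, once.
The state is a dict: "time_s": time; "joint_positions": joint angles; "joint_velocities": joint speeds; "joint_efforts": joint torques, N m; "ee_pos": TCP position; "ee_rot": TCP orientation; "contact_force": force on the tool from outside, world axes, zero at the start; "wrist_torque": the same for the moment, N m; "opening": finger opening in m; "gripper_force": force on a finger pad.
Only numpy, scipy, OpenCV 4.12 (cv2) and the standard library are available. Lean on these libraries where they do the work, as an engineer would, in place of code of your own. Each camera call takes 0.05 s, during which the arm holds its last target. There are 200 camera calls.

### The job

Set out the reagents for the next plate run in the bench cooler: put the yellow-capped, the blue-capped and the black-capped bottle each fully down in the pocket of the cooling block of its own colour, and bring the two red-capped control vials, which stand side by side, together in one grasp into the twin slot of the red block, all of them upright. Do not move the pink-capped bottle; it is not used in this run.

Things in the scene. Friction and masses are not known exactly. Their poses are not given: they have to be found in the camera images.
- yellow_bottle: loose white reagent bottle with a yellow screw cap, standing upright on the worktop: 26 mm diameter, 68 mm tall, about 30 g, round and plain-sided. Origin at the centre of its underside, z up; its yaw means nothing.
- blue_bottle: loose white reagent bottle with a dark blue screw cap, standing upright on the worktop: 26 mm diameter, 60 mm tall, about 30 g, round and plain-sided. Origin at the centre of its underside, z up; its yaw means nothing.
- black_bottle: loose white reagent bottle with a black screw cap, standing upright on the worktop: 26 mm diameter, 62 mm tall, about 30 g, round and plain-sided. Origin at the centre of its underside, z up; its yaw means nothing.
- control_vial_1: one of two loose red-capped vials (this one with amber content): 22 mm diameter, 46 mm tall, 20 g, upright on the worktop 0.5 mm beside the other, so the pair is 45 x 22 mm with the line of centres within 0.5 rad of world y, 20 mm or more clear of all else that stands. Origin: centre of its underside, z up; its yaw means nothing.
- control_vial_2: one of two loose red-capped vials (this one with dark red-brown content): 22 mm diameter, 46 mm tall, 20 g, upright on the worktop 0.5 mm beside the other, so the pair is 45 x 22 mm with the line of centres within 0.5 rad of world y, 20 mm or more clear of all else that stands. Origin: centre of its underside, z up; its yaw means nothing.
- pink_bottle: loose white reagent bottle with a pink screw cap, standing upright on the worktop: 26 mm diameter, 64 mm tall, about 30 g, round and plain-sided. Origin at the centre of its underside, z up; its yaw means nothing. Not needed for this run: it stays where it stands, among the others.
- yellow_block: Yellow metal cooling block, 68 x 78 x 28 mm (x, y, z), fixed on the white bench cooler; neighbours 76 mm (its x) and 86 mm (its y) away. Origin: centre of its underside, 24 mm above the worktop; axes along its sides. Round central pocket, 18 mm deep, floor at origin z + 10 mm: mouth 42 mm wide at the top, steep sides narrow it to 31 mm over the first 9 mm.
- blue_block: Dark blue metal cooling block, 68 x 78 x 28 mm (x, y, z), fixed on the white bench cooler; neighbours 76 mm (its x) and 86 mm (its y) away. Origin: centre of its underside, 24 mm above the worktop; axes along its sides. Round central pocket, 18 mm deep, floor at origin z + 10 mm: mouth 42 mm wide at the top, steep sides narrow it to 31 mm over the first 9 mm.
- black_block: Black metal cooling block, 68 x 78 x 28 mm (x, y, z), fixed on the white bench cooler; neighbours 76 mm (its x) and 86 mm (its y) away. Origin: centre of its underside, 24 mm above the worktop; axes along its sides. Round central pocket, 18 mm deep, floor at origin z + 10 mm: mouth 42 mm wide at the top, steep sides narrow it to 31 mm over the first 9 mm.
- red_block: Red metal cooling block, 68 x 78 x 28 mm (x, y, z), fixed on the white bench cooler; neighbours 76 mm (its x) and 86 mm (its y) away. Origin: centre of its underside, 24 mm above the worktop; axes along its sides. Central twin slot, long along y, 18 mm deep, floor at origin z + 10 mm: mouth 39 x 62 mm (x, y), steep sides narrow it to 28 x 51 mm over the first 9 mm. Either order of vials.

How it is judged:
By the outcome, as a careful person would: the job done as asked, in the order asked, and still so for the second after the job is handed in, with the robot touching nothing.
It also fails if it takes over 115 s, if anything falls off the work surface, if the arm or the gripper's body presses on something with over 40 N, if the wrist force passes 120 N, or if a joint passes its speed limit or range.

## Working session

There is one attempt and no reset: what is moved stays moved. The work goes in short steps, Python scripts to look and compute and a shell command to move; the robot and the scene stay as the last step left them, time stands still between calls to the robot, and variables do not carry over. Pictures are saved under pics/ and viewed, at most 14 in all, crops included, and the job is handed in when it is done.

```bash
mkdir -p pics; cat > look.py <<'E'
import cv2, numpy as np
from station import bot
def cap(n, f):
    c=bot.capture(n); cv2.imwrite(f'pics/{f}.png',c['image']); np.save(f'pics/{f}.npy',c,allow_pickle=True); return c
E
python3 - <<'E'
from look import *
for n in('top','side'):
    c=cap(n,n+'0'); print(n,{k:v for k,v in c.items() if k not in('image','range_z')},(c['range_z']>0).mean())
print(bot.state())
E
```

```text
top {'fx': 575.4574533819181, 'fy': 575.4574533819181, 'cx': 318.0568001571306, 'cy': 229.80397081938204, 'k1': -0.11252257131843132, 'position': array([ 0.32044216, -0.03492389,  1.33257294]), 'orientation': array([-2.13584763,  2.11636633, -0.21630548])} 0.9962174479166667
side {'fx': 587.5211153282424, 'fy': 587.5211153282424, 'cx': 317.8114748303388, 'cy': 236.02274310271676, 'k1': -0.07027290716636299, 'position': array([ 0.00623669, -0.86267127,  0.89818167]), 'orientation': array([-2.20255943,  0.68475697, -0.31030543])} 0.9959798177083333
{'time_s': 0.1, 'joint_positions': array([ 1.24436754e+00,  4.91494573e-01,  1.55942132e+00, -4.72123095e-06,
        1.09168831e+00, -1.05618622e-01]), 'joint_velocities': array([-0.00075556, -0.00150954,  0.00107219,  0.00018848, -0.00126681,
       -0.00124074]), 'joint_efforts': array([ 3.85824504e-03, -6.13625121e+01, -2.58610529e+01,  6.94220373e-02,
        4.69633390e-02, -1.17610516e-04]), 'ee_pos': array([0.13686526, 0.60979247, 0.40421171]), 'ee_rot': array([-3.46116710e-01, -3.12225377e+00,  1.55330933e-03]), 'contact_force': array([ 0.77099709, -0.51980958,  0.86475669]), 'wrist_torque': array([ 0.03821552, -0.03368183, -0.03350637]), 'gripper_force': 0.0, 'opening': 0.09538713422994326}
```

View pics/top0.png

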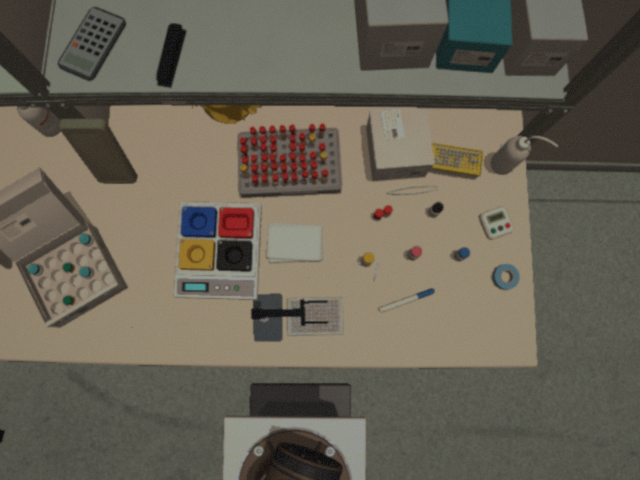

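View pics/side0.png

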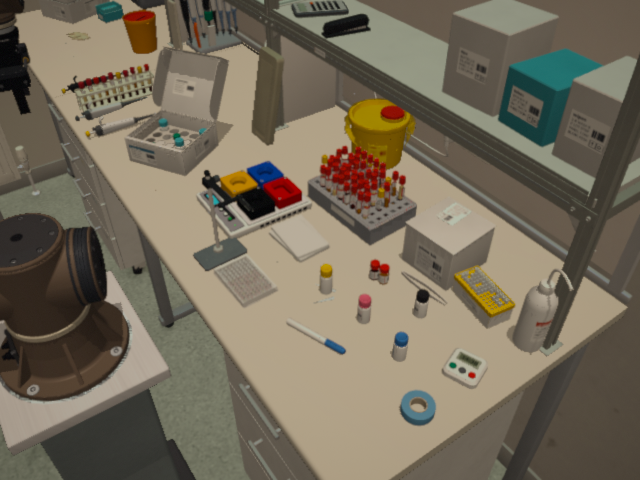

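Both views show everything: in the top view, blocks are blue (199,221), red (236,222), yellow (197,254) and black (235,255). Caps are yellow (368,259), pink (416,253), blue (463,254) and black (437,209), and the red vials are at (379,214) and (388,211). A clamp stand at about (275,313) is an obstacle.

```bash
cat > geo.py <<'E'
import cv2, numpy as np
from scipy.spatial.transform import Rotation as R
def load(f): return np.load(f'pics/{f}.npy',allow_pickle=True).item()
def slopes(c,uv):
    K=np.array([[c['fx'],0,c['cx']],[0,c['fy'],c['cy']],[0,0,1]])
    return cv2.undistortPoints(np.float64(uv).reshape(-1,1,2),K,np.array([c['k1'],0,0,0.]),None,None)[:,0] if 0 else _und(c,uv)
def _und(c,uv):
    d=(np.float64(uv).reshape(-1,2)-[c['cx'],c['cy']])/[c['fx'],c['fy']]; s=d.copy()
    for _ in range(20): s=d/(1+c['k1']*(s**2).sum(1,keepdims=True))
    return s
def rays(c,uv):
    s=_und(c,uv); return R.from_rotvec(c['orientation']).apply(np.c_[s,np.ones(len(s))])
def onplane(c,uv,z):
    d=rays(c,uv); o=c['position']; return o+d*((z-o[2])/d[:,2])[:,None]
def cloud(c):
    v,u=np.mgrid[:480,:640]; p=c['position']+rays(c,np.c_[u.ravel(),v.ravel()])*c['range_z'].reshape(-1,1)
    return p.reshape(480,640,3)
def tri(c1,u1,c2,u2):
    a=rays(c1,u1)[0];b=rays(c2,u2)[0]; A=np.c_[a,-b]; t=np.linalg.lstsq(A,c2['position']-c1['position'],rcond=None)[0]
    p=c1['position']+a*t[0];q=c2['position']+b*t[1]; return (p+q)/2,np.linalg.norm(p-q)
def project(c,P):
    p=R.from_rotvec(c['orientation']).inv().apply(np.atleast_2d(P)-c['position']); s=p[:,:2]/p[:,2:]
    return s*(1+c['k1']*(s**2).sum(1,keepdims=True))*[c['fx'],c['fy']]+[c['cx'],c['cy']]
E
python3 - <<'E'
from geo import *
np.set_printoptions(precision=4,suppress=True)
T,S=load('top0'),load('side0'); P={'t':cloud(T),'s':cloud(S)}
seed={'yellow':((368,259),(326,270)),'pink':((416,253),(365,300)),'blue':((463,254),(401,339)),'black':((437,209),(422,296)),'v1':((379,214),(376,265)),'v2':((388,211),(384,268)),}
for n,(a,b) in seed.items():
    for k,c,uv,w in(('t',T,a,11),('s',S,b,16)):
        Q=P[k][uv[1]-w:uv[1]+w+1,uv[0]-w:uv[0]+w+1].reshape(-1,3); 
        g=P[k][uv[1],uv[0]]; Q=Q[np.linalg.norm(Q[:,:2]-g[:2],axis=1)<.03]; zt=np.percentile(Q[Q[:,2]>.03,2],90)
        Q=Q[abs(Q[:,2]-zt)<.004]; print(n,k,'ztop',zt,'xy',(Q.min(0)+Q.max(0))[:2]/2,Q.mean(0)[:2],len(Q))
# block rims/top faces by depth and colour
for n,a in {'blue':(199,221),'red':(236,222),'yellow':(197,254),'black':(235,255)}.items():
    hsv=cv2.cvtColor(T['image'],cv2.COLOR_BGR2HSV).astype(int); h,s,v=[hsv[...,i] for i in range(3)]
    m={'blue':(abs(h-115)<12)&(s>120),'red':((h<8)|(h>172))&(s>140),'yellow':(abs(h-22)<8)&(s>130),'black':(v<60)}[n]
    w=np.zeros_like(m);w[a[1]-22:a[1]+22,a[0]-22:a[0]+22]=1; m=(m&w).astype(np.uint8)
    m=cv2.morphologyEx(m,cv2.MORPH_CLOSE,np.ones((15,15))); m=cv2.morphologyEx(m,cv2.MORPH_OPEN,np.ones((5,5)))
    q=P['t'][m>0]; r=cv2.minAreaRect(cv2.findNonZero(m)); c4=onplane(T,cv2.boxPoints(r),.052)
    print('block',n,r,'z90',np.percentile(q[:,2],80),'ctr',c4.mean(0)[:2],'sides',np.linalg.norm(np.diff(c4,axis=0),axis=1),'dir',np.degrees(np.arctan2(*(c4[1]-c4[0])[:2][::-1])))
p=P['t'];
for (u,v) in [(258,313),(275,313),(300,313),(320,302),(320,323),(295,242),(290,150),(290,185),(400,150),(245,285),(120,150),(45,275),(240,100)]: print((u,v),p[v,u])
E
```

```text
yellow t ztop 0.06975858998827127 xy [ 0.5051 -0.1612] [ 0.5047 -0.1611] 70
yellow s ztop 0.06683287541045531 xy [ 0.504  -0.1655] [ 0.5033 -0.1655] 86
pink t ztop 0.06656774237795324 xy [ 0.5213 -0.2683] [ 0.5212 -0.2692] 62
pink s ztop 0.06417278228329484 xy [ 0.521  -0.2733] [ 0.5204 -0.2724] 95
blue t ztop 0.062079151091305615 xy [ 0.5193 -0.3798] [ 0.5193 -0.38  ] 65
blue s ztop 0.06011492511695473 xy [ 0.5182 -0.3841] [ 0.5187 -0.3846] 113
black t ztop 0.06509646120462198 xy [ 0.6234 -0.3229] [ 0.6239 -0.3225] 62
black s ztop 0.062351060054763964 xy [ 0.6238 -0.3262] [ 0.6234 -0.3264] 88
v1 t ztop 0.04849863461524271 xy [ 0.6161 -0.1953] [ 0.6157 -0.1951] 83
v1 s ztop 0.04671083651909158 xy [ 0.6168 -0.2009] [ 0.6165 -0.2038] 89
v2 t ztop 0.04838203847982932 xy [ 0.6164 -0.2001] [ 0.6167 -0.1989] 78
v2 s ztop 0.046801454844169844 xy [ 0.6172 -0.2045] [ 0.6176 -0.2063] 78
block blue ((198.5, 222.0), (28.0, 33.0), 90.0) z90 0.05443707324584457 ctr [0.584  0.2239] sides [0.0761 0.0651 0.0754] dir -89.48395929168481
block red ((235.5, 222.5), (29.0, 33.0), 90.0) z90 0.05381641538964446 ctr [0.5837 0.1392] sides [0.0756 0.0673 0.0749] dir -89.45056872493925
block yellow ((196.5, 254.5), (29.0, 35.0), 90.0) z90 0.0545277730724683 ctr [0.5092 0.2249] sides [0.0799 0.066  0.0791] dir -89.36908237100995
block black ((234.0, 255.5), (29.0, 34.0), 90.0) z90 0.05421145862331498 ctr [0.5079 0.1399] sides [0.0771 0.0659 0.0764] dir -89.38267332976964
(258, 313) [0.3721 0.067  0.221 ]
(275, 313) [0.3731 0.0353 0.2065]
(300, 313) [ 0.3737 -0.0133  0.2053]
(320, 302) [ 0.3954 -0.052   0.2047]
(320, 323) [ 0.3546 -0.0523  0.209 ]
(295, 242) [0.5463 0.0042 0.015 ]
(290, 150) [0.7578 0.0183 0.0513]
(290, 185) [0.6725 0.0166 0.0535]
(400, 150) [ 0.7421 -0.2305  0.1073]
(245, 285) [0.4443 0.1163 0.0236]
(120, 150) [0.722  0.3849 0.1501]
(45, 275) [0.4592 0.583  0.0316]
(240, 100) [0.7599 0.102  0.3305]
```

```bash
python3 - <<'E'
from geo import *
T,S=load('top0'),load('side0')
a=cv2.resize(T['image'][195:305,170:280],None,fx=5,fy=5,interpolation=2); b=cv2.resize(S['image'][150:260,190:330],None,fx=3.9,fy=3.9,interpolation=2)[:430]
c=np.zeros((550,800,3),np.uint8); c[:,:400]=a[:,:400]; b=cv2.resize(b,(400,314)); c[:314,400:]=b
cv2.imwrite('pics/blk.png',c)
E
```

```text
(no output)
```

View pics/blk.png

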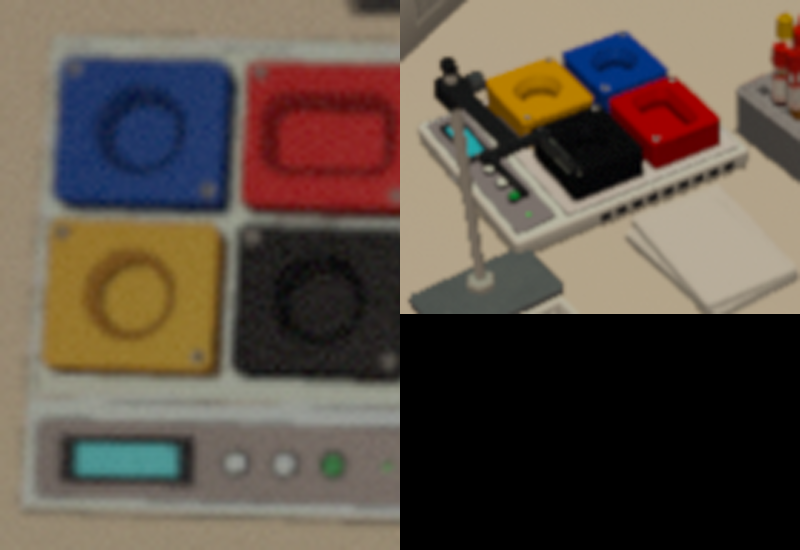

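The crop confirms round pockets in blue (140,135), yellow (130,295) and black (320,300), and the red slot is long along y. The clamp stand rises beside the cooler on the robot side, about 0.22 m high. I have one more measurement to make: the vial line, the box edge and block centres in the side view.

```bash
python3 - <<'E'
from geo import *
np.set_printoptions(precision=4,suppress=True)
T,S=load('top0'),load('side0'); p=cloud(T); ps=cloud(S)
def red(c,x0,x1,y0,y1):
    h=cv2.cvtColor(c['image'],cv2.COLOR_BGR2HSV).astype(int); m=((h[...,0]<8)|(h[...,0]>172))&(h[...,1]>140)&(h[...,2]>60)
    w=np.zeros_like(m); w[y0:y1,x0:x1]=1; return (m&w).astype(np.uint8)
for n,c,b,z in(('t',T,(368,398,200,226),.048),('s',S,(362,396,255,290),.046)):
    cc=p if n=='t' else ps
    m=red(c,*b)&(cc[...,2]>z-.004)
    P=cc[m>0][:,:2]; r=cv2.minAreaRect(np.float32(P)*1000); print(n,r,P.mean(0),len(P)); 
    d=np.linalg.svd(P-P.mean(0),full_matrices=False)[2][0]; print('dir',d)
# top faces of blocks in both, by depth
for n,g in {'blue':(.584,.222),'red':(.584,.137),'yellow':(.509,.223),'black':(.508,.138)}.items():
    for k,q,zo in(('t',p,.0542),('s',ps,.052)):
        a=q[(abs(q[...,2]-zo)<.004)&(abs(q[...,0]-g[0])<.037)&(abs(q[...,1]-g[1])<.043)]
        lo,hi=np.percentile(a,1,0),np.percentile(a,99,0); print(n,k,np.median(a[:,2]),(lo+hi)[:2]/2,(hi-lo)[:2])
for k,q in(('t',p),('s',ps)):
    a=q[(q[...,2]>.09)&(q[...,2]<.13)&(q[...,1]<-.1)&(q[...,1]>-.4)&(q[...,0]>.6)&(q[...,0]<.85)]
    print('box',np.percentile(a,[1,99],0).ravel(), cv2.boxPoints(cv2.minAreaRect(np.float32(a[:,:2])*1000)).ravel())
a=p[(p[...,2]>.24)&(p[...,0]<.76)&(p[...,0]>.3)]; print('tall',len(a),a[:,0].min() if len(a) else 0, a[:5])
a=p[(p[...,1]<.15)&(p[...,1]>-.05)&(p[...,0]>.63)&(p[...,0]<.76)]; print('rack max',np.percentile(a[:,2],99))
E
```

```text
t ((615.3047485351562, -197.328125), (17.691911697387695, 40.81844711303711), 18.668489456176758) [ 0.615  -0.1968] 81
dir [ 0.3633 -0.9317]
s ((322.8489685058594, -532.9814453125), (913.4690551757812, 36.45772933959961), 48.44471740722656) [ 0.6024 -0.2171] 92
dir [-0.6764 -0.7365]
blue t 0.05332037206609641 [0.5872 0.2255] [0.0668 0.0773]
blue s 0.05019399134156699 [0.5859 0.222 ] [0.0666 0.0791]
red t 0.05301655397170657 [0.5861 0.139 ] [0.0677 0.0779]
red s 0.049853005064079525 [0.5854 0.1356] [0.0684 0.0791]
yellow t 0.053243378149092635 [0.5112 0.2261] [0.0663 0.0766]
yellow s 0.05003054696825726 [0.5103 0.2232] [0.0662 0.0772]
black t 0.052979197688581614 [0.5101 0.1405] [0.0662 0.0776]
black s 0.0499487060142334 [0.511  0.1376] [0.0627 0.0782]
box [ 0.7017 -0.3022  0.0935  0.8437 -0.166   0.1133] [ 696.9672 -172.8524  708.9145 -308.5338  852.1794 -295.9188  840.2321
 -160.2374]
box [ 0.7002 -0.3075  0.0911  0.8454 -0.173   0.109 ] [ 694.4734 -179.0331  709.1468 -312.9153  855.7772 -296.8448  841.1038
 -162.9625]
tall 6160 0.3204421588435907 [[ 0.3204 -0.0349  1.3326]
 [ 0.3204 -0.0349  1.3326]
 [ 0.3204 -0.0349  1.3326]
 [ 0.3204 -0.0349  1.3326]
 [ 0.3204 -0.0349  1.3326]]
rack max 0.35061759363876555
```

```bash
python3 -m handwheel '[1,0,0,-0.15,0,0,-0.07, 1,0,0,-0.15,0,0,-0.07, 1,-0.27,-0.23,0,0,0,0, 1,-0.27,-0.23,0,0,0,0, 1,-0.27,-0.23,0,0,0,0, 1,-0.27,-0.23,0,0,0,0, 1,-0.27,-0.23,0,0,0,0, 1,-0.27,-0.23,0,0,0,0]' 20
```

```text
time_s: 1.1
ee_pos: [0.3808, 0.4013, 0.4496]
ee_rot: [-0.001, -3.141, 0.0]
contact_force: [0.9, 0.3, 0.4]
opening: 0.095
gripper_force: 0.0
```

```bash
python3 -m handwheel '[1,-0.27,-0.3,0,0,0,0, 1,-0.27,-0.3,0,0,0,0, 1,-0.27,-0.3,0,0,0,0, 1,0,-0.4,0,0,0,0, 1,0,-0.4,0,0,0,0, 1,0,-0.4,0,0,0,0, 1,0,-0.4,0,0,0,0, 1,0,-0.4,0,0,0,0]' && python3 -m handwheel '[1,0,-0.29,0.1,0,0,0, 1,0,-0.29,0.1,0,0,0, 1,0,-0.29,0.2,0,0,0, 1,0,0,0.3,0,0,0, 1,0,0,0.3,0,0,0, 1,0,0,0,0,0,0]' && python3 - <<'E'
from look import *
a=cap('top','top1')['image'];b=cap('side','side1')['image']
a=cv2.resize(a[180:330,260:500],(800,500),interpolation=2)
b=b[150:450,200:500]; cv2.imwrite('pics/t1c.png',a); cv2.imwrite('pics/s1c.png',cv2.resize(b,(600,600),interpolation=2))
E
```

```text
time_s: 2.1
ee_pos: [0.5004, -0.0344, 0.4496]
ee_rot: [-0.001, -3.141, -0.0]
contact_force: [0.6, 1.0, -0.4]
opening: 0.0953
gripper_force: 0.0
time_s: 2.85
ee_pos: [0.5003, -0.163, 0.2974]
ee_rot: [-0.002, -3.136, -0.004]
contact_force: [-0.5, -0.3, 0.9]
opening: 0.095
gripper_force: 0.0
```

View pics/s1c.png

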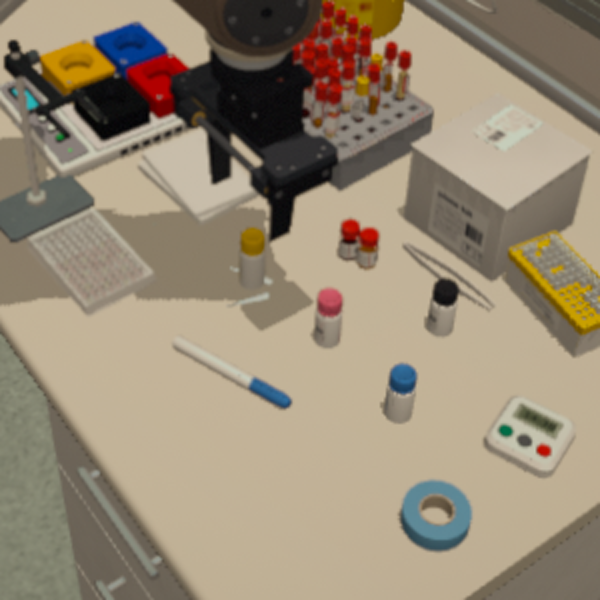

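The fingers at (218,165) and (283,220) straddle the yellow cap at (252,240). Descending and closing.

```bash
python3 -m handwheel '[1,-0.023,0,0.18,0,0,0, 1,0,0,0.18,0,0,0, 1,0,0,0.18,0,0,0, 1,0,0,0,0,0,0]' && python3 -m handwheel '[-1,0,0,0,0,0,0, -1,0,0,0,0,0,0, -1,0,0,0,0,0,0, -1,0,0,0,0,0,0, -1,0,0,0,0,0,0, -1,0,0,0,0,0,0, -1,0,0,0,0,0,0,-1,0,0,0,0,0,0]' 20
```

```text
time_s: 3.45
ee_pos: [0.5045, -0.1629, 0.2193]
ee_rot: [-0.001, -3.141, -0.0]
contact_force: [0.8, 0.0, 1.1]
opening: 0.0952
gripper_force: 0.0
time_s: 4.45
ee_pos: [0.5041, -0.163, 0.2186]
ee_rot: [-0.001, -3.142, -0.0]
contact_force: [0.7, 0.2, -0.0]
opening: 0.026
gripper_force: 20.0
```

```bash
python3 -m handwheel '[-1,0,0,-0.4,0,0,0, -1,0,0,-0.4,0,0,0, -1,-0.02,0.37,0,0,0,0, -1,-0.02,0.37,0,0,0,0, -1,0,0.37,0,0,0,0, -1,0,0.37,0,0,0,0, -1,0,0.37,0,0,0,0, -1,0,0.37,0,0,0,0]' && python3 -m handwheel '[-1,0,0.36,0,0,0,0, -1,0,0,0.1,0,0,0, -1,0,0,0.1,0,0,0, -1,0,0,0,0,0,0,-1,0,0,0,0,0,0]' && python3 - <<'E'
from look import *
a=cap('top','top2')['image'];b=cap('side','side2')['image']
b=cv2.resize(b[110:260,170:370],(800,600),interpolation=2); cv2.imwrite('pics/s2c.png',b)
E
```

```text
time_s: 5.45
ee_pos: [0.5101, 0.1718, 0.3388]
ee_rot: [0.001, 3.141, 0.0]
contact_force: [0.4, -1.1, 0.5]
opening: 0.0263
gripper_force: 20.0
time_s: 6.08
ee_pos: [0.5108, 0.2231, 0.3088]
ee_rot: [-0.004, -3.141, -0.0]
contact_force: [0.2, -0.4, 0.4]
opening: 0.0262
gripper_force: 20.0
```

View pics/s2c.png

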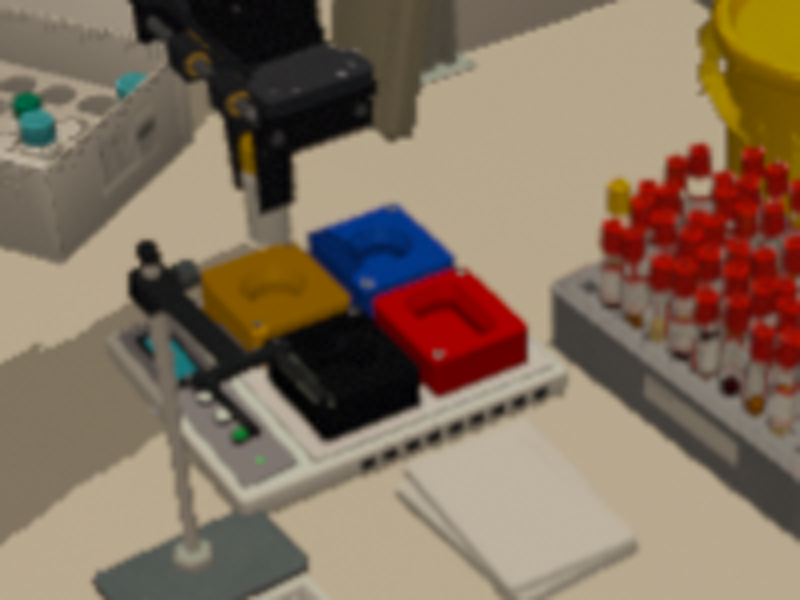

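The yellow bottle's base at (268,240) hangs above its pocket at (272,285). Lowering now.

```bash
python3 -m handwheel '[-1,0,0,0.13,0,0,0, -1,0,0,0.13,0,0,0, -1,0,0,0.06,0,0,0, -1,0,0,0.03,0,0,0, -1,0,0,0.02,0,0,0, -1,0,0,0,0,0,0]'
```

```text
time_s: 6.92
ee_pos: [0.5105, 0.224, 0.2535]
ee_rot: [0.001, 3.141, 0.0]
contact_force: [-0.3, 0.3, -0.1]
opening: 0.026
gripper_force: 20.0
```

```bash
python3 -m handwheel '[-1,0,0,0.01,0,0,0, -1,0,0,0.01,0,0,0, -1,0,0,0,0,0,0]' && python3 -m handwheel '[-0.1,0,0,0,0,0,0, 0.1,0,0,0,0,0,0, 0.1,0,0,0,0,0,0, 0.1,0,0,0,0,0,0, 0.1,0,0,-0.1,0,0,0, 0.1,0,0,-0.4,0,0,0, 0.1,0,0,-0.4,0,0,0,0.1,0,0,0,0,0,0]' && python3 - <<'E'
from look import *
a=cap('top','top3')['image'];b=cap('side','side3')['image']
b=cv2.resize(b[130:230,200:333],(800,600),interpolation=2); cv2.imwrite('pics/s3c.png',b)
E
```

```text
time_s: 7.3
ee_pos: [0.5106, 0.2243, 0.252]
ee_rot: [0.001, 3.139, 0.002]
contact_force: [-2.4, 1.4, 16.0]
opening: 0.0261
gripper_force: 20.0
time_s: 8.3
ee_pos: [0.5104, 0.2241, 0.3905]
ee_rot: [0.001, 3.133, 0.004]
contact_force: [-0.6, 0.0, -0.0]
opening: 0.0522
gripper_force: 0.0
```

View pics/s3c.png

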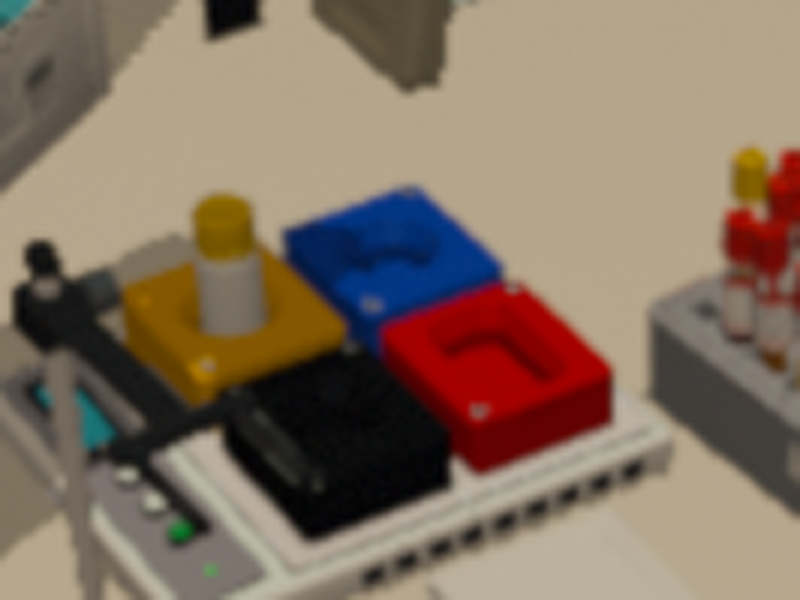

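The yellow bottle stands upright, deep in its pocket at (230,320). Now the blue one.

```bash
python3 -m handwheel '[0.1,-0.03,-0.4,0,0,0,0, 0.1,-0.027,-0.4,0,0,0,0, 1,0,-0.4,0,0,0,0, 1,0,-0.4,0,0,0,0, 1,0,-0.4,0,0,0,0, 1,0,-0.4,0,0,0,0, 1,0,-0.4,0,0,0,0, 1,0,-0.4,0,0,0,0]' && python3 -m handwheel '[1,0,-0.4,0,0,0,0, 1,0,-0.4,0,0,0,0, 1,0,-0.04,0.2,0,0,0, 1,0,0,0.3,0,0,0, 1,0,0,0,0,0,0, 1,0,0,0,0,0,0]' && python3 - <<'E'
from look import *
b=cap('side','side4')['image']
b=cv2.resize(b[220:420,280:480],(600,600),interpolation=2); cv2.imwrite('pics/s4c.png',b)
E
```

```text
time_s: 9.4
ee_pos: [0.5182, -0.258, 0.3837]
ee_rot: [-0.002, -3.139, -0.002]
contact_force: [1.1, 1.1, -0.0]
opening: 0.0945
gripper_force: 0.0
time_s: 10.15
ee_pos: [0.5188, -0.382, 0.3109]
ee_rot: [0.001, 3.142, 0.0]
contact_force: [0.3, 0.8, 0.7]
opening: 0.0951
gripper_force: 0.0
```

View pics/s4c.png

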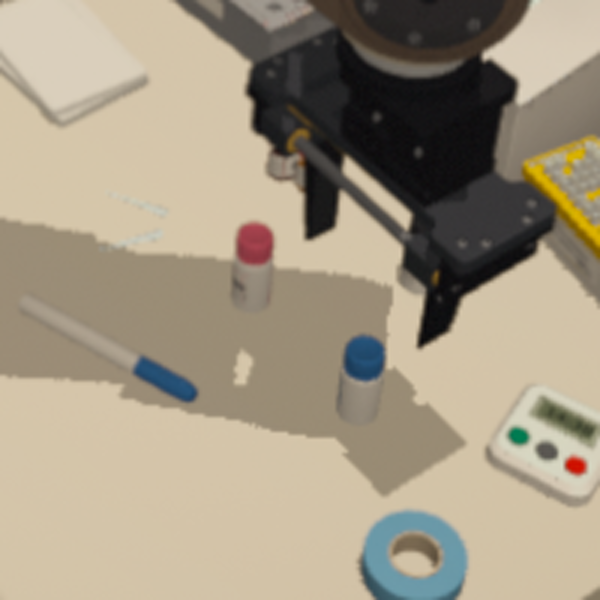

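The fingertips at (320,235) and (430,340) straddle the blue cap at (363,350).

```bash
python3 -m handwheel '[1,0,0,0.2,0,0,0, 1,0,0,0.2,0,0,0, 1,0,0,0.2,0,0,0, 1,0,0,0,0,0,0]' && python3 -m handwheel '[-1,0,0,0,0,0,0, -1,0,0,0,0,0,0, -1,0,0,0,0,0,0, -1,0,0,0,0,0,0, -1,0,0,0,0,0,0, -1,0,0,0,0,0,0, -1,0,0,0,0,0,0,-1,0,0,0,0,0,0]' 20 && python3 -m handwheel '[-1,0,0,-0.4,0,0,0, -1,0,0,-0.4,0,0,0, -1,0,0,-0.1,0,0,0, -1,0,0,0,0,0,0]'
```

```text
time_s: 10.7
ee_pos: [0.5186, -0.3818, 0.22]
ee_rot: [-0.001, -3.141, -0.002]
contact_force: [-0.2, -0.2, 1.0]
opening: 0.0951
gripper_force: 0.0
time_s: 11.7
ee_pos: [0.5185, -0.382, 0.2201]
ee_rot: [-0.001, -3.142, -0.0]
contact_force: [0.4, -0.1, 0.3]
opening: 0.0256
gripper_force: 20.0
time_s: 12.2
ee_pos: [0.5183, -0.3819, 0.3557]
ee_rot: [0.001, 3.141, -0.001]
contact_force: [0.7, -0.2, -1.3]
opening: 0.0259
gripper_force: 20.0
```

```bash
python3 -m handwheel '[-1,-0.045,0.4,0,0,0,0, -1,-0.045,0.4,0,0,0,0, -1,-0.045,0.4,0,0,0,0, -1,-0.045,0.4,0,0,0,0, -1,-0.045,0.4,0,0,0,0, -1,-0.045,0.4,0,0,0,0, -1,-0.045,0.4,0,0,0,0, -1,-0.045,0.4,0,0,0,0]' && python3 -m handwheel '[-1,-0.045,0.4,0,0,0,0, -1,-0.045,0.4,0,0,0,0, -1,0,0.04,0,0,0,0, -1,0,0,0.1,0,0,0, -1,0,0,0.1,0,0,0, -1,0,0,0,0,0,0, -1,0,0,0,0,0,0]' && python3 - <<'E'
from look import *
b=cap('side','side5')['image']
b=cv2.resize(b[110:230,200:360],(800,600),interpolation=2); cv2.imwrite('pics/s5c.png',b)
E
```

```text
time_s: 13.2
ee_pos: [0.5727, 0.0999, 0.353]
ee_rot: [-0.001, -3.138, 0.0]
contact_force: [0.4, -0.1, 0.5]
opening: 0.0253
gripper_force: 20.0
time_s: 14.08
ee_pos: [0.5868, 0.2232, 0.3252]
ee_rot: [-0.003, -3.142, -0.0]
contact_force: [-0.5, -0.9, 1.0]
opening: 0.0259
gripper_force: 20.0
```

View pics/s5c.png

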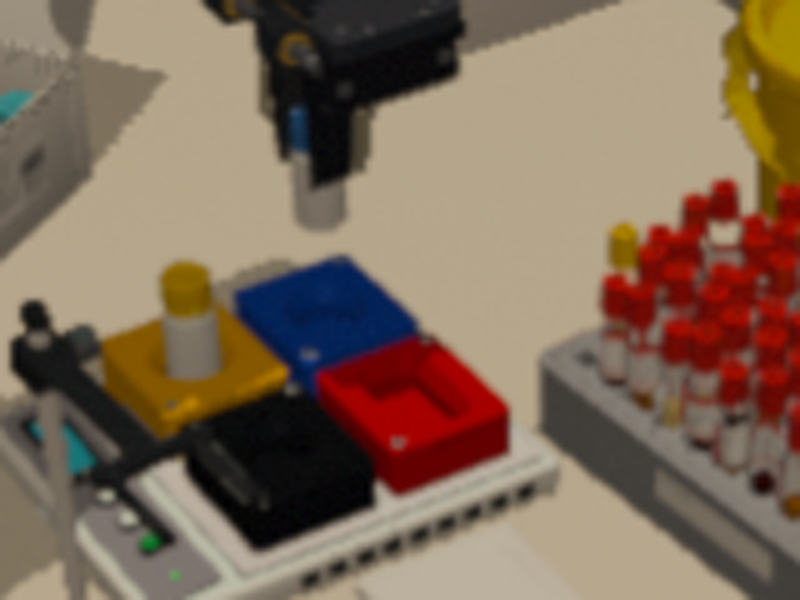

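The blue bottle's base at (320,215) is over its pocket at (328,305).

```bash
python3 -m handwheel '[-1,0,0,0.17,0,0,0, -1,0,0,0.15,0,0,0, -1,0,0,0.08,0,0,0, -1,0,0,0.04,0,0,0, -1,0,0,0.02,0,0,0, -1,0,0,0.01,0,0,0,-1,0,0,0,0,0,0,-1,0,0,0,0,0,0]'
```

```text
time_s: 15.12
ee_pos: [0.5865, 0.224, 0.2551]
ee_rot: [0.001, 3.141, 0.0]
contact_force: [-0.3, 0.4, -0.0]
opening: 0.0259
gripper_force: 20.0
```

```bash
python3 -m handwheel '[-1,0,0,0.01,0,0,0, -1,0,0,0.01,0,0,0, -1,0,0,0,0,0,0]'; python3 -m handwheel '[-0.1,0,0,0,0,0,0, 0.1,0,0,0,0,0,0, 0.1,0,0,0,0,0,0, 0.1,0,0,0,0,0,0, 0.1,0,0,-0.1,0,0,0, 0.1,0,0,-0.4,0,0,0, 0.1,0,0,-0.4,0,0,0,0.1,0,0,0,0,0,0]'
```

```text
time_s: 15.5
ee_pos: [0.5867, 0.2243, 0.2536]
ee_rot: [0.001, 3.139, 0.002]
contact_force: [-2.6, 1.5, 15.5]
opening: 0.0258
gripper_force: 20.0
time_s: 16.5
ee_pos: [0.5865, 0.224, 0.3926]
ee_rot: [0.001, 3.133, 0.004]
contact_force: [-0.1, 0.3, -0.6]
opening: 0.0527
gripper_force: 0.0
```

```bash
python3 -m handwheel '[0.1,-0.027,-0.4,0,0,0,0, 0.1,-0.027,-0.4,0,0,0,0, 1,-0.027,-0.4,0,0,0,0, 1,-0.027,-0.4,0,0,0,0, 1,-0.027,-0.4,0,0,0,0, 1,-0.027,-0.4,0,0,0,0, 1,-0.027,-0.4,0,0,0,0, 1,-0.027,-0.4,0,0,0,0]' && python3 -m handwheel '[1,-0.027,-0.4,0,0,0,0, 1,0,-0.057,0.2,0,0,0, 1,0,0,0.35,0,0,0, 1,0,0,0,0,0,0, 1,0,0,0,0,0,0]' && python3 - <<'E'
from look import *
b=cap('side','side6')['image']
b=cv2.resize(b[200:400,290:490],(600,600),interpolation=2); cv2.imwrite('pics/s6c.png',b)
E
```

```text
time_s: 17.5
ee_pos: [0.6182, -0.258, 0.3863]
ee_rot: [-0.001, -3.141, -0.001]
contact_force: [0.7, 0.5, 0.4]
opening: 0.0948
gripper_force: 0.0
time_s: 18.12
ee_pos: [0.6229, -0.3246, 0.3058]
ee_rot: [0.001, 3.14, -0.001]
contact_force: [-0.8, 0.7, -0.0]
opening: 0.0952
gripper_force: 0.0
```

View pics/s6c.png

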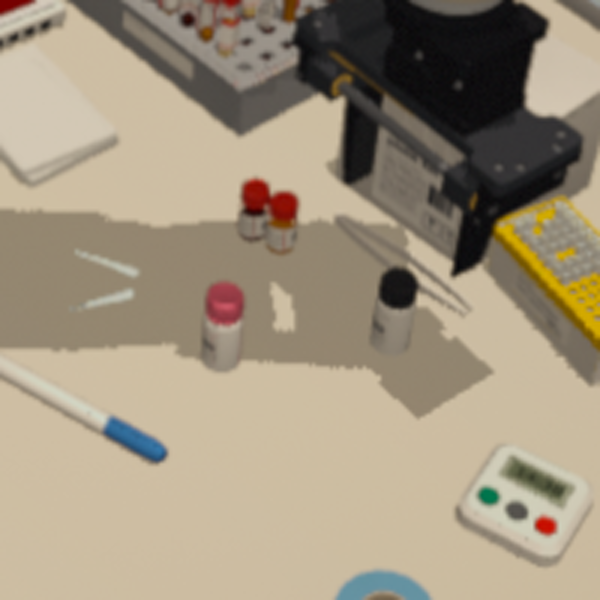

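The tips at (360,180) and (468,270) straddle the black cap at (397,285).

```bash
python3 -m handwheel '[1,0,0,0.19,0,0,0, 1,0,0,0.19,0,0,0, 1,0,0,0.19,0,0,0, 1,0,0,0,0,0,0]' && python3 -m handwheel '[-1,0,0,0,0,0,0, -1,0,0,0,0,0,0, -1,0,0,0,0,0,0, -1,0,0,0,0,0,0, -1,0,0,0,0,0,0, -1,0,0,0,0,0,0, -1,0,0,0,0,0,0,-1,0,0,0,0,0,0]' 20 && python3 -m handwheel '[-1,0,0,-0.4,0,0,0, -1,0,0,-0.4,0,0,0, -1,0,0,-0.1,0,0,0, -1,0,0,0,0,0,0]'
```

```text
time_s: 18.68
ee_pos: [0.6226, -0.3244, 0.2189]
ee_rot: [-0.001, -3.141, -0.001]
contact_force: [-0.2, -0.5, -0.0]
opening: 0.0952
gripper_force: 0.0
time_s: 19.68
ee_pos: [0.6225, -0.3246, 0.2186]
ee_rot: [-0.001, -3.142, -0.0]
contact_force: [1.1, -0.5, -0.0]
opening: 0.0259
gripper_force: 19.9
time_s: 20.18
ee_pos: [0.6223, -0.3245, 0.3542]
ee_rot: [0.001, 3.141, -0.001]
contact_force: [-0.1, -0.5, -1.2]
opening: 0.0259
gripper_force: 19.9
```

```bash
python3 -m handwheel '[-1,0.093,0.386,0,0,0,0, -1,0.093,0.386,0,0,0,0, -1,0.093,0.386,0,0,0,0, -1,0.093,0.386,0,0,0,0, -1,0.093,0.386,0,0,0,0, -1,0.093,0.386,0,0,0,0, -1,0.093,0.386,0,0,0,0, -1,0.093,0.386,0,0,0,0]' && python3 -m handwheel '[-1,0,0,0,0,0,0, -1,0,0,0.1,0,0,0, -1,0,0,0.1,0,0,0, -1,0,0,0,0,0,0, -1,0,0,0,0,0,0]' && python3 - <<'E'
from look import *
b=cap('side','side7')['image']
b=cv2.resize(b[110:230,200:360],(800,600),interpolation=2); cv2.imwrite('pics/s7c.png',b)
E
```

```text
time_s: 21.18
ee_pos: [0.5104, 0.1403, 0.3518]
ee_rot: [-0.002, -3.138, 0.001]
contact_force: [0.7, 0.2, -0.6]
opening: 0.026
gripper_force: 19.9
time_s: 21.8
ee_pos: [0.5116, 0.138, 0.3235]
ee_rot: [-0.003, -3.141, -0.0]
contact_force: [0.2, 0.5, -0.3]
opening: 0.026
gripper_force: 19.9
```

View pics/s7c.png

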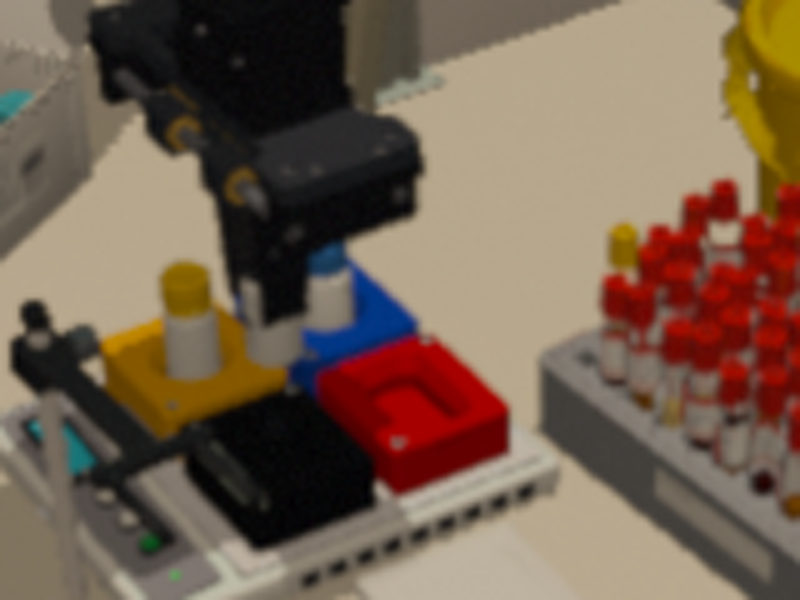

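The black bottle's base at (275,350) is over its pocket at about (285,440), and the blue bottle stands upright at (328,300).

```bash
python3 -m handwheel '[-1,0,0,0.17,0,0,0, -1,0,0,0.15,0,0,0, -1,0,0,0.08,0,0,0, -1,0,0,0.04,0,0,0, -1,0,0,0.02,0,0,0, -1,0,0,0.01,0,0,0,-1,0,0,0.01,0,0,0,-1,0,0,0,0,0,0]'
```

```text
time_s: 22.85
ee_pos: [0.5113, 0.1389, 0.2523]
ee_rot: [0.001, 3.141, 0.001]
contact_force: [-3.0, 4.7, 5.3]
opening: 0.0259
gripper_force: 20.0
```

```bash
python3 -m handwheel '[-1,0,0,0.01,0,0,0, -1,0,0,0,0,0,0]'; python3 -m handwheel '[-0.1,0,0,0,0,0,0, 0.1,0,0,0,0,0,0, 0.1,0,0,0,0,0,0, 0.1,0,0,0,0,0,0, 0.1,0,0,-0.1,0,0,0, 0.1,0,0,-0.4,0,0,0, 0.1,0,0,-0.4,0,0,0,0.1,0,0,0,0,0,0]'; python3 - <<'E'
from look import *
cap('side','side8');cap('top','top8')
b=cv2.imread('pics/side8.png')
b=cv2.resize(b[110:230,200:360],(800,600),interpolation=2); cv2.imwrite('pics/s8c.png',b)
from geo import *
T,S=load('top8'),load('side8')
for n,c,bb,z in(('t',T,(368,398,200,226),.0485),('s',S,(362,396,255,290),.0465)):
    cc=cloud(c); h=cv2.cvtColor(c['image'],cv2.COLOR_BGR2HSV).astype(int); m=((h[...,0]<9)|(h[...,0]>171))&(h[...,1]>120)
    w=np.zeros_like(m); w[bb[2]:bb[3],bb[0]:bb[1]]=1
    P=cc[m&w&(abs(cc[...,2]-z)<.005)&(abs(cc[...,0]-.616)<.04)][:,:2]
    r,l,cen=cv2.kmeans(np.float32(P),2,None,(3,50,1e-6),5,0); print(n,len(P),cen.tolist(),cen.mean(0))
E
```

```text
time_s: 23.1
ee_pos: [0.5114, 0.1391, 0.2518]
ee_rot: [0.001, 3.139, 0.002]
contact_force: [-5.2, 5.0, 15.9]
opening: 0.0259
gripper_force: 20.0
time_s: 24.1
ee_pos: [0.5113, 0.1387, 0.3904]
ee_rot: [0.001, 3.133, 0.002]
contact_force: [0.5, -0.5, -1.2]
opening: 0.0521
gripper_force: 0.0
t 88 [[0.6113405227661133, -0.1865110546350479], [0.6194791197776794, -0.20806953310966492]] [ 0.61540985 -0.1972903 ]
s 98 [[0.6192238330841064, -0.21294568479061127], [0.611716628074646, -0.19196325540542603]] [ 0.61547023 -0.20245448]
```

View pics/s8c.png

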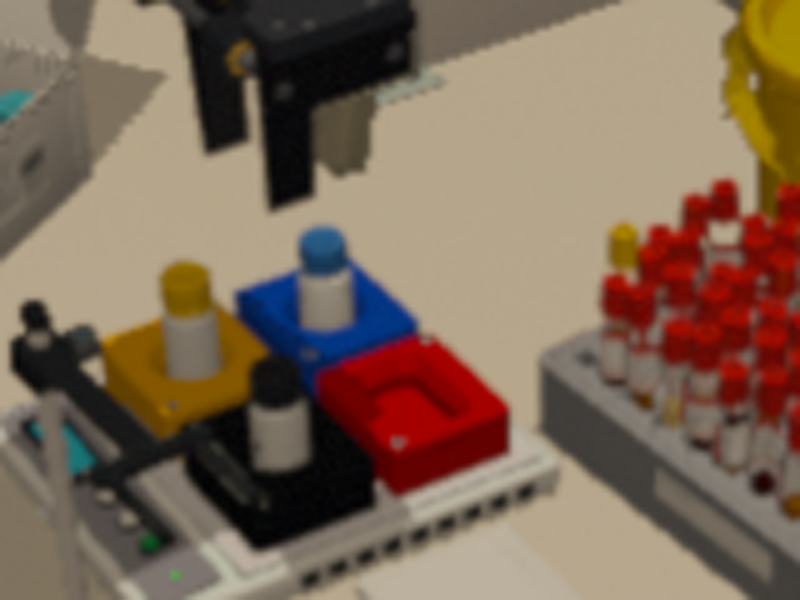

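All three bottles stand upright in their own pockets: yellow (190,340), blue (325,290), black (280,430). Now the vial pair: centre (0.6155,-0.199), with the line of centres 20° off y.

```bash
python3 -m handwheel '[0.1,-0.116,-0.375,0,0,0,0, 1,-0.116,-0.375,0,0,0,0, 1,-0.116,-0.375,0,0,0,0, 1,-0.116,-0.375,0,0,0,0, 1,-0.116,-0.375,0,0,0,0, 1,-0.116,-0.375,0,0,0,0, 1,0,0,0,0,0,-0.111, 1,0,0,0,0,0,-0.112]' && python3 -m handwheel '[1,0,0,0.35,0,0,0, 1,0,0,0.3,0,0,0, 1,0,0,0,0,0,0, 1,0,0,0,0,0,0]' && python3 - <<'E'
from look import *
b=cap('side','side9')['image']; t=cap('top','top9')['image']
b=cv2.resize(b[180:340,290:450],(600,600),interpolation=2); cv2.imwrite('pics/s9c.png',b)
E
```

```text
time_s: 25.2
ee_pos: [0.6153, -0.1999, 0.3831]
ee_rot: [0.552, -3.09, -0.003]
contact_force: [0.4, 0.0, 0.6]
opening: 0.0953
gripper_force: 0.0
time_s: 25.7
ee_pos: [0.6157, -0.1991, 0.2886]
ee_rot: [-0.546, 3.093, -0.0]
contact_force: [0.5, 0.5, 0.6]
opening: 0.0949
gripper_force: 0.0
```

View pics/s9c.png

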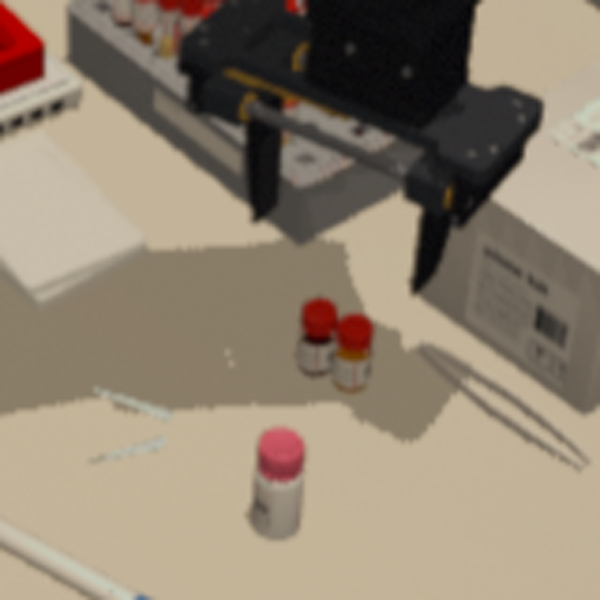

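The finger line (262,215)–(425,290) is parallel to the vial line (318,315)–(353,332).

```bash
python3 -m handwheel '[1,0,0,0.17,0,0,0, 1,0,0,0.17,0,0,0, 1,0,0,0.165,0,0,0, 1,0,0,0,0,0,0, 1,0,0,0,0,0,0]' && python3 -m handwheel '[-0.2,0,0,0,0,0,0, -1,0,0,0,0,0,0, -1,0,0,0,0,0,0, -1,0,0,0,0,0,0, -1,0,0,0,0,0,0, -1,0,0,0,0,0,0, -1,0,0,0,0,0,0,-1,0,0,0,0,0,0]' 20 && python3 -m handwheel '[-1,0,0,-0.1,0,0,0, -1,0,0,-0.2,0,0,0, -1,0,0,0,0,0,0, -1,0,0,0,0,0,0]' && python3 - <<'E'
from look import *
b=cap('side','side10')['image']; t=cap('top','top10')['image']
b=cv2.resize(b[180:340,290:450],(600,600),interpolation=2); cv2.imwrite('pics/s10c.png',b)
E
```

```text
time_s: 26.42
ee_pos: [0.6158, -0.1991, 0.2137]
ee_rot: [-0.546, 3.092, -0.002]
contact_force: [-0.2, -0.5, -0.3]
opening: 0.0951
gripper_force: 0.0
time_s: 27.42
ee_pos: [0.6154, -0.1989, 0.212]
ee_rot: [-0.546, 3.094, 0.0]
contact_force: [-0.3, -0.0, 1.3]
opening: 0.0441
gripper_force: 20.0
time_s: 27.92
ee_pos: [0.6152, -0.1989, 0.2569]
ee_rot: [-0.546, 3.094, 0.0]
contact_force: [-0.3, -0.8, -0.4]
opening: 0.0439
gripper_force: 20.0
```

View pics/s10c.png

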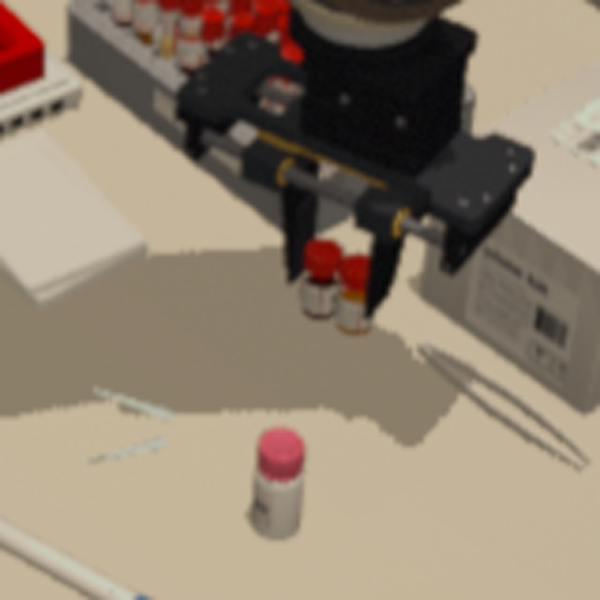

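Both vials hang upright between the fingers at (320,280) and (355,295). Lifting, turning back to square and carrying.

```bash
python3 -m handwheel '[-1,0,0,-0.2,0,0,0, -1,0,0,-0.2,0,0,0, -1,0,0,-0.19,0,0,0, -1,0,0,0,0,0,0.075, -1,0,0,0,0,0,0.074, -1,0,0,0,0,0,0.074, -1,0,0,0,0,0,0]' && python3 -m handwheel '[-1,0.025,0.28,0,0,0,0, -1,0.025,0.28,0,0,0,0, -1,0.025,0.28,0,0,0,0, -1,0.025,0.28,0,0,0,0, -1,0.025,0.28,0,0,0,0, -1,0.025,0.28,0,0,0,0, -1,0.025,0.28,0,0,0,0, -1,0.02,0.28,0,0,0,0]' && python3 -m handwheel '[-1,0,0,0,0,0,0, -1,0,0,0.1,0,0,0, -1,0,0,0.1,0,0,0, -1,0,0,0,0,0,0, -1,0,0,0,0,0,0]' && python3 - <<'E'
from look import *
b=cap('side','side11')['image']; t=cap('top','top11')['image']
b=cv2.resize(b[110:230,200:360],(800,600),interpolation=2); cv2.imwrite('pics/s11c.png',b)
E
```

```text
time_s: 28.9
ee_pos: [0.6154, -0.199, 0.3447]
ee_rot: [-0.0, -3.14, -0.001]
contact_force: [-0.9, -0.0, -0.4]
opening: 0.0443
gripper_force: 20.0
time_s: 29.9
ee_pos: [0.5862, 0.1384, 0.3451]
ee_rot: [0.004, -3.141, -0.0]
contact_force: [0.8, 0.4, -0.4]
opening: 0.0437
gripper_force: 20.0
time_s: 30.52
ee_pos: [0.5867, 0.1366, 0.3154]
ee_rot: [-0.002, -3.141, -0.0]
contact_force: [0.4, -0.4, -0.4]
opening: 0.0437
gripper_force: 20.0
```

View pics/s11c.png

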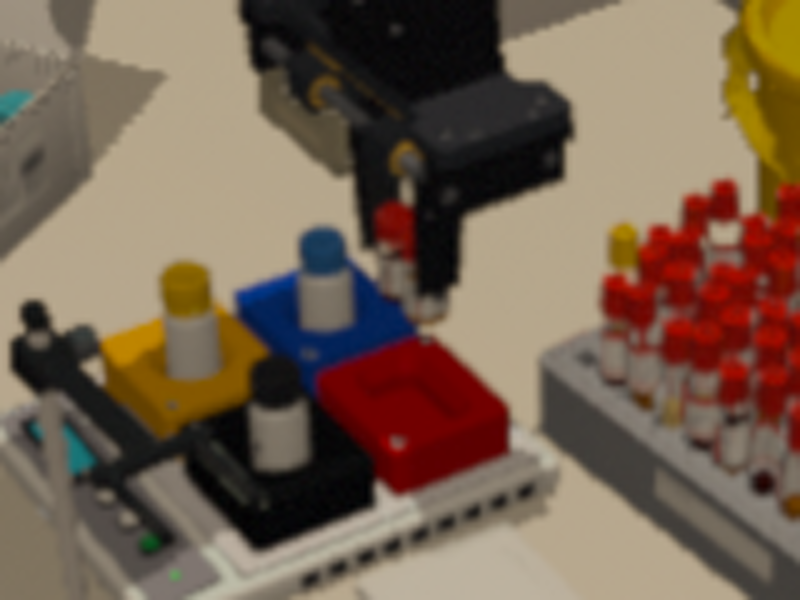

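Both vials hang level at (395,290) and (430,315), centred over the red slot at (418,400).

```bash
python3 -m handwheel '[-1,0,0,0.15,0,0,0, -1,0,0,0.13,0,0,0, -1,0,0,0.08,0,0,0, -1,0,0,0.04,0,0,0, -1,0,0,0.02,0,0,0, -1,0,0,0.02,0,0,0,-1,0,0,0.01,0,0,0,-1,0,0,0,0,0,0]'
```

```text
time_s: 31.62
ee_pos: [0.5865, 0.1371, 0.2481]
ee_rot: [0.001, 3.141, 0.0]
contact_force: [-0.0, -0.1, -0.2]
opening: 0.044
gripper_force: 20.0
```

```bash
python3 -m handwheel '[-1,0,0,0.008,0,0,0, -1,0,0,0.006,0,0,0, -1,0,0,0,0,0,0]'
```

```text
time_s: 32.0
ee_pos: [0.5865, 0.1371, 0.246]
ee_rot: [0.001, 3.141, 0.0]
contact_force: [0.1, -0.1, 1.8]
opening: 0.0437
gripper_force: 20.0
```

```bash
python3 -m handwheel '[-1,0,0,0.007,0,0,0, -1,0,0,0,0,0,0]'; python3 -m handwheel '[0,0,0,0,0,0,0, 0.1,0,0,0,0,0,0, 0.25,0,0,0,0,0,0, 0.25,0,0,0,0,0,0, 0.25,0,0,-0.05,0,0,0, 0.25,0,0,-0.3,0,0,0, 0.25,0,0,-0.4,0,0,0,0.25,0,0,-0.4,0,0,0]'; python3 -m handwheel '[0.25,0,0,-0.3,0,0,0, 0.25,0,0,0,0,0,0]';  python3 - <<'E'
from look import *
from geo import *
S=cap('side','side12'); T=cap('top','top12')
np.set_printoptions(precision=4,suppress=True)
b=cv2.resize(S['image'][110:230,200:360],(800,600),interpolation=2); cv2.imwrite('pics/s12c.png',b)
for k,c in(('t',T),('s',S)):
    q=cloud(c)
    for n,g in {'blue':(.5865,.2237),'yellow':(.511,.2245),'black':(.511,.139),'v+':(.5865,.149),'v-':(.5865,.126),'pink':(.521,-.271)}.items():
        a=q[np.hypot(q[...,0]-g[0],q[...,1]-g[1])<.014]; z=np.percentile(a[:,2],85); a=a[abs(a[:,2]-z)<.004]; print(k,n,z,a[:,:2].mean(0))
E
```

```text
time_s: 32.25
ee_pos: [0.5865, 0.1371, 0.2459]
ee_rot: [0.001, 3.14, 0.0]
contact_force: [-1.9, -1.4, 11.5]
opening: 0.0435
gripper_force: 20.0
time_s: 33.25
ee_pos: [0.5861, 0.1371, 0.4196]
ee_rot: [0.001, 3.142, 0.0]
contact_force: [0.9, 0.2, -0.2]
opening: 0.0596
gripper_force: 0.0
time_s: 33.5
ee_pos: [0.586, 0.1371, 0.4665]
ee_rot: [0.001, 3.135, 0.001]
contact_force: [0.1, -0.2, 0.1]
opening: 0.0596
gripper_force: 0.0Traceback (most recent call last):
  File "<stdin>", line 9, in <module>
    return _quantile_unchecked(
        a, q, axis, out, overwrite_input, method, keepdims, weights)
    return _ureduce(a,
                    func=_quantile_ureduce_func,
    ...<5 lines>...
                    overwrite_input=overwrite_input,
                    method=method)
    r = func(a, **kwargs)
    result = _quantile(arr,
                       quantiles=q,
    ...<2 lines>...
                       out=out,
                       weights=wgt)
    slices_having_nans = np.isnan(arr[-1, ...])
                                  ~~~^^^^^^^^^
IndexError: index -1 is out of bounds for axis 0 with size 0
```

View pics/s12c.png

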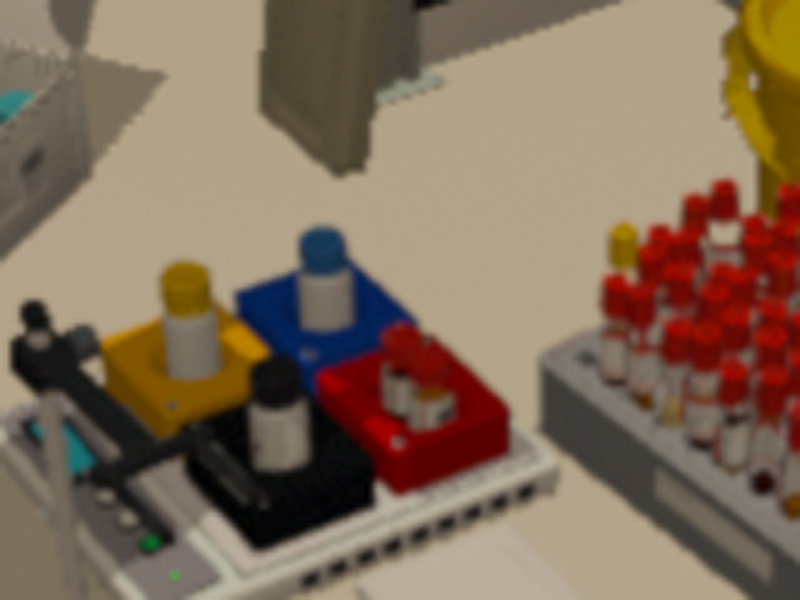

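Everything is in its block, with the red vials at (403,370) and (432,385) in the slot. I'll check heights from the side-view depth, since I have no pictures left to view.

```bash
python3 - <<'E'
from geo import *
np.set_printoptions(precision=4,suppress=True)
S=load('side12'); q=cloud(S); h=cv2.cvtColor(S['image'],cv2.COLOR_BGR2HSV)
for n,g in {'blue':(.5865,.2237),'yellow':(.511,.2245),'black':(.511,.139),'v+':(.5865,.148),'v-':(.5865,.126),'pink':(.521,-.273)}.items():
    a=q[np.hypot(q[...,0]-g[0],q[...,1]-g[1])<.014]; z=np.percentile(a[:,2],95); a=a[abs(a[:,2]-z)<.003]
    A=np.c_[a[:,:2]-a[:,:2].mean(0),np.ones(len(a))]; f=np.linalg.lstsq(A,a[:,2],rcond=None)[0]; print(n,z,a[:,:2].mean(0),len(a),'slope',f[:2])
# red cap pixels of pair
m=(((h[...,0]<8)|(h[...,0]>172))&(h[...,1]>120))&(q[...,2]>.062)&(abs(q[...,0]-.586)<.03)&(abs(q[...,1]-.137)<.04)
P=q[m]; r,l,c=cv2.kmeans(np.float32(P[:,:2]),2,None,(3,50,1e-6),5,0); print(c,[(np.percentile(P[l[:,0]==i,2],[5,50,95])) for i in(0,1)])
E
```

```text
blue 0.3963013618935834 [0.5861 0.2185] 30 slope [-0.016  -0.0929]
yellow 0.10100737514736517 [0.512  0.2214] 34 slope [ 0.0002 -0.0412]
black 0.09520823545263471 [0.5121 0.1373] 42 slope [0.0146 0.0102]
v+ 0.08205402664949557 [0.5849 0.1425] 8 slope [ 0.142  -0.0296]
v- 0.08079197080495872 [0.5872 0.1259] 16 slope [0.0215 0.039 ]
pink 0.06488183969498021 [ 0.5203 -0.2724] 75 slope [-0.0251 -0.0297]
[[0.585  0.1426]
 [0.5863 0.1202]] [array([0.0663, 0.0765, 0.0802]), array([0.0693, 0.0757, 0.0803])]
```

```bash
python3 -c "
from station import bot
print(bot.finish_job())"
```

```text
the job is handed in; nothing more can be done
None
```

The job is handed in: the yellow, blue and black bottles and both red vials stand upright in their own blocks, placed in that order, and the pink bottle was not moved; seating was confirmed by measured height for all but the blue bottle, which rests on its contact force and the picture.

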